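# Clip an electronic price display onto the shelf rail

## Task

Clip the loose electronic price display onto the sloping price rail, centred over the yellow paper slip, red band uppermost: hook the lip on its back under the rail's upper edge with the lower side held off, then rock the lower side down until the sprung foot clicks under the rail's lower edge and the display sits square and fully home. The clips and the rail are thin, so feel your way in gently without forcing them; leave the other displays, the jars and the tin alone, and let go when done.

Things in the scene. Friction and masses are not known exactly. Their poses are not given: they have to be found in the camera images.
- display: loose electronic price display lying on its back on the table, left or right, 140 g. Dark grey housing, white screen; origin at its centre; own x to its upper edge (red band, hook side), z out of the screen. Own mm: x -29..29, y -33..33, z -13 (flat rear) to 13 (screen); rear cut back to z -7 where x > 8. Its four edges are plain and can be pinched. Origin 24.2 mm above the table at the start
- display_hook (a point): upper corner of the tip of the hook lip on the display's back, at the display's own (19, 0, -16.8) mm, axes as the display's. The lip is rigid, grey, x 11..19, y -28..28, z -20..-16.8 in the display's own mm
- display_neck (a point): middle of the flat end of the grey neck that carries the hook lip and the foot, at the display's own (3, 0, -24.2) mm, axes as the display's. The neck is x -5..11, y -28..28, z -24.2..-13 in the display's own mm; the display rests on this end on the table
- display_foot (a joint): how far the orange sprung foot is pushed in, m: 0 fully out, 0.006 stop. In the display's own mm: y -20..20, tip x -18, holding face z -16.8, lead-in from (x -18, z -18.2) to (x -14.3, z -23.5). Spring 2.4 N at 0 plus 0.6 N per mm. It goes in 1 to 3 mm passing the rail's lower lip (4 to 10 N on the display's lower side), then springs back to 0: the click
- front_board: sloping wooden front of a counter riser, 18 degrees from level, facing robot and up; the rail is on it. Its origin is the nominal centre of the rail's mouth, mid-length; x up the slope, y along the rail, z square out; board face at z -22 mm, x -60..60. The rail is screwed on through slots over packing: parallel to these axes, but really up to 6 mm higher or lower (x) and 2 mm in or out (z) each time
- rail_floor (a point): nominal middle of the floor of the aluminium C-rail's channel, at the board's own (0, 0, -11.6) mm, axes as the board's. Rail 380 mm long. From the rail's real mouth centre, mm: outside x +-22.5, channel walls x +-20, floor z -11.6, mouth z 0. Home: display axes parallel to the rail's, its origin 13 mm out from the real mouth and -2..1 mm up the slope from its centre
- rail_lip (a point): nominal inner edge of the rail's upper lip, mid-length, at the board's own (15.5, 0, 0) mm. From the rail's real mouth centre, mm: upper lip x 15.5..22.5, lower lip x -22.5..-15.5, both z -3..0, held fast. The hook lip goes in under the upper one with the display's lower side held 0.35 to 0.45 rad off; the foot clicks under the lower one
- paper_slip: yellow paper slip, 72 mm long, in the rail's channel, with a yellow sticker as long on the board just above the rail: the place for the loose display. Origin at the nominal centre of the mouth over the slip's middle; y along the rail (axes level, not tilted). The three places are 115 mm apart, the other two are taken
- display_a: a like display already mounted on the rail, fixed: 58 mm up the slope, 66 mm along, standing 26 mm off the mouth plane; origin at the mouth plane below its middle (axes level)
- display_b: another display already mounted on the rail, as display_a
- jar_red: jar of red sauce on the riser's deck, 165 to 190 mm behind the rail, 60 mm across, 90 mm high, its foot 54 mm above the table; origin at the centre of its foot
- jar_green: jar of green sauce, likewise
- jar_amber: jar of honey, likewise
- tin: tin on the table on the other side from the loose display, 74 mm across, 55 mm high; origin at the centre of its foot

How it is judged (in metres and radians):
On the way, in this order (a step that is already met when the one before it is completed fails the run):
1. the display's hook lip is in the rail's channel while its lower side is still held off (tilted 0.12 rad or more) (x of display_hook in the frame of front_board between 0.008 and 0.0275 m and z of display_hook in the frame of front_board between -0.0135 and -0.0005 m and angle between the z axis of display and the z axis of front_board, either way round above 0.12 rad), for 0.1 s.
2. the display is rocked down and its foot has sprung out under the lower lip (z of display in the frame of front_board between 0.009 and 0.0168 m and angle between the z axis of display and the z axis of front_board, either way round below 0.06 rad and angle between the x axis of display and the x axis of front_board, either way round below 0.07 rad and x of display_hook in the frame of front_board above 0.008 m and value of joint display_foot below 0.0012 m), for 0.2 s.
At the end, for the whole second after the job is handed in: the display sits square on the rail (within 0.06 rad) and home: its origin 9 to 16.8 mm off the nominal mouth plane (unclipped it is tilted or over 18), its foot out again (under 1.2 mm in), its middle within 10 mm of the yellow slip's middle along the rail, released and at rest (all of step 2 and y of display in the frame of paper_slip between -0.01 and 0.01 m and linear speed of display below 0.02 m/s); the robot touches nothing.
It fails at once if the display is forced against the rail with more than 30 N (contact force between display and front_board above 30 N).
It fails at once if a mounted display is pushed with more than 8 N (contact force between any of display_a, display_b and anything else above 8 N).
It fails at once if a jar or the tin is moved by more than 25 mm or tipped (distance of any of jar_red, jar_green, jar_amber, tin from where it was at the start of the episode above 0.025 m or angle between any of jar_red, jar_green, jar_amber, tin's own z axis and vertical above 0.4 rad).
It also fails if it takes over 66 s, if anything falls off the work surface, if the arm or the gripper's body presses on something with over 40 N, if the wrist force passes 120 N, or if a joint passes its speed limit or range.

## Robot

A 6-joint arm with a two-finger parallel gripper is mounted at the origin on the work surface. World frame = base frame: x ahead of the robot, y to its left, z up, the work surface at z = 0. Lengths are in mm, angles in degrees, forces in N, time in s.
With the tool pointing down it reaches from about 300 to 850 mm from the base axis. Payload 4.2 kg.
Tool frame: the origin (TCP) lies midway between the tips of the shut fingers; the grasp point (between the pads) lies 19 mm behind it (env.tcp_to_grasp is the distance from the TCP to the grasp point, in mm); z points along the fingers, x is the direction in which the jaws open and shut, and the axes are right-handed (so a half turn about z gives the same grasp; the last joint's range is limited). The gripper opens to 91 mm and grips with 3 to 60 N. Pads are 32 mm wide; open, the fingers measure 118 mm over their backs; the gripper's body (76 mm by 178 mm) begins 60 mm behind the grasp point.
Start: joints at [73.052, 18.312, 89.639, -0, 72.044, -1.146], TCP at [156.584, 553.285, 213.976] pointing down, gripper open.
Joint ranges: [-177.97, 177.97], [-48.28, 115.42], [12.27, 149.76], [-77.06, 257.06], [2.81, 150.46], [-146.56, 146.56]. Speed limits (degrees/s): [147.25, 147.25, 180, 180, 180, 180].

## Interface

Orientations are given as [roll, pitch, yaw] about the fixed x, y, z axes, in that order (R = Rz(yaw) Ry(pitch) Rx(roll)).
In Python, from workcell import env gives the robot as it stands.
- The arm moves only by the tool drive_tool, never from a script. Its argument "motion" is a list of rows, each a list of 2 entries, a list of its own where there are three numbers: the shift along the world's x, y, z in m, then the turn, a rotation vector about the world's x, y, z in rad. In form: [[[dx, dy, dz], [wx, wy, wz]], ...]. A call has exactly 10 rows; each row shifts and turns the commanded pose from where the row before left it; what a row does not reach is not made up. A row lasts 1/12 s, in which the tool goes at most 41.7 mm and 7.16 degrees, less where a joint would pass 70% of its speed; a pose out of reach is approached as far as the arm can. A call is refused whole if a number of a shift passes 0.0417 or a number of a turn 0.125, either way. A call with a gripper value outside its range is refused whole. "claw" is the opening, from 0 (shut) to 1 (fully open), set as the call begins (left out, the last holds). The fingers move at their own pace and stop on an object; "force" is the grip in N (left out, the last holds). Time passes only in rows, so rows that do not move let the fingers close, or fill a call up. It gives the time, the measured TCP pose, the force and the opening at its end, in the units of the state.
- env.state(): the state, without advancing time (a new reading comes with each control period).
- env.grab_frame(name): name is "side" or "top"; returns the picture (420x560x3 uint8, red, green, blue); there is no depth.
- env.camera_params(name): a dict with "fov_y" (degrees; the focal length in pixels is half the picture's height over the tangent of half this angle, whatever the lens; pixels are square), "cx", "cy" (the principal point, pixels), "pose" (4x4, takes a point from camera to world coordinates). Camera axes: x right, y down, z forward; pixel columns grow to the right and rows downward; lengths in mm; the calibration is good to about 2 mm. A picture is of the moment at which its call begins. camera_params takes no time and is no camera call.
- env.job_done(): hands the job in, once; it reports no verdict.
The state is a dict: "time_s": time; "qpos": joint angles; "qvel": joint speeds; "effort": joint torques, N m; "ee_pos": TCP position; "ee_rot": TCP orientation; "force": force on the tool from outside, world axes, zero at the start; "torque": the same for the moment, N m; "gripper_width": finger opening in mm.
Only numpy, scipy, OpenCV 4.12 (cv2) and the standard library are available. Lean on these libraries where they do the work, as an engineer would, in place of code of your own. Each camera call takes 0.05 s, during which the arm holds its last target.

## Working session

There is one attempt and no reset: what is moved stays moved. The work goes in short steps, Python scripts to look and compute and a tool call to move; the robot and the scene stay as the last step left them, time stands still between calls to the robot, and variables do not carry over. Pictures are saved under pics/ and viewed, and the job is handed in when it is done.

Besides the shell and the picture viewer there is one more tool, called after "Emit:" by a JSON object that holds its "method" and its "body", one argument or row to a line. drive_tool: Moves the arm, as the interface text tells. Its arguments: {"type":"object","properties":{"motion":{"type":"array","items":{"type":"array"}},"claw":{"type":"number"},"force":{"type":"number"}},"required":["motion"]}

```bash
ls; mkdir -p pics; python3 - <<'E'
from workcell import env
import cv2,numpy as np
np.set_printoptions(precision=4,suppress=True)
for n in("side","top"):
    im=env.grab_frame(n); cv2.imwrite(f"pics/{n}0.png",im[:,:,::-1]); print(n,env.camera_params(n))
print(env.state(), env.tcp_to_grasp)
E
```

```text
pics
side {'fov_y': 49.248777750786665, 'cx': 278.6257299300452, 'cy': 210.91419479324603, 'pose': array([[   0.7114,   -0.5119,    0.4815,  106.6642],
       [  -0.7028,   -0.5151,    0.4907, -518.3018],
       [  -0.0032,   -0.6875,   -0.7262,  832.682 ],
       [   0.    ,    0.    ,    0.    ,    1.    ]])}
top {'fov_y': 49.15804670301454, 'cx': 271.8180487601119, 'cy': 208.32392373700117, 'pose': array([[   0.0291,   -0.9983,    0.0509,  556.7409],
       [  -0.9991,   -0.0306,   -0.029 ,   14.2291],
       [   0.0305,   -0.05  ,   -0.9983, 1068.0027],
       [   0.    ,    0.    ,    0.    ,    1.    ]])}
{'time_s': 0.1, 'qpos': array([73.0497, 18.348 , 89.6988, -0.0003, 72.0439, -1.145 ]), 'qvel': array([-0.028 , -0.0097, -0.0241,  0.0675, -0.0346, -0.0171]), 'effort': array([  0.0017, -41.3339, -23.2512,   0.0731,   0.0422,  -0.0001]), 'ee_pos': array([156.4742, 552.8355, 213.2079]), 'ee_rot': array([-179.9985,    0.0908,   74.1948]), 'force': array([ 0.0638, -0.4384, -0.6129]), 'torque': array([ 0.0365, -0.0198,  0.0249]), 'gripper_width': 91.53893652901394} 18.8
```

View pics/side0.png

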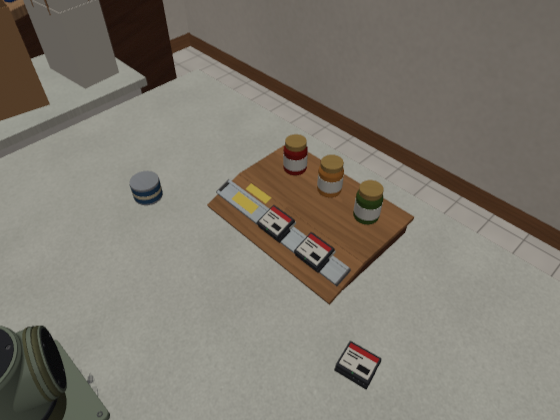

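View pics/top0.png

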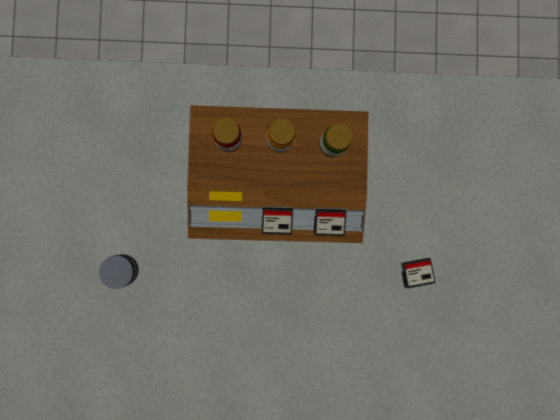

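The top view shows the loose display at about (418,272), the slip at about (225,216) with its sticker at (225,196), and the mounted displays at (278,221) and (330,222). The tin is at (117,272). Next I zoom in.

```bash
python3 - <<'E'
import cv2
t=cv2.imread("pics/top0.png"); s=cv2.imread("pics/side0.png")
cv2.imwrite("pics/t_r.png",cv2.resize(t[185:250,180:375],None,fx=4,fy=4,interpolation=cv2.INTER_CUBIC))
cv2.imwrite("pics/t_d.png",cv2.resize(t[250:295,395:445],None,fx=12,fy=12,interpolation=cv2.INTER_CUBIC))
cv2.imwrite("pics/s_d.png",cv2.resize(s[335:395,325:390],None,fx=9,fy=9,interpolation=cv2.INTER_CUBIC))
cv2.imwrite("pics/s_r.png",cv2.resize(s[170:305,200:360],None,fx=4.4,fy=4.4,interpolation=cv2.INTER_CUBIC))
E
```

```text
(no output)
```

View pics/t_r.png

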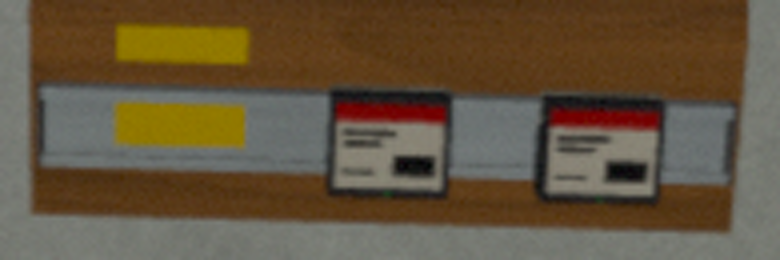

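View pics/t_d.png

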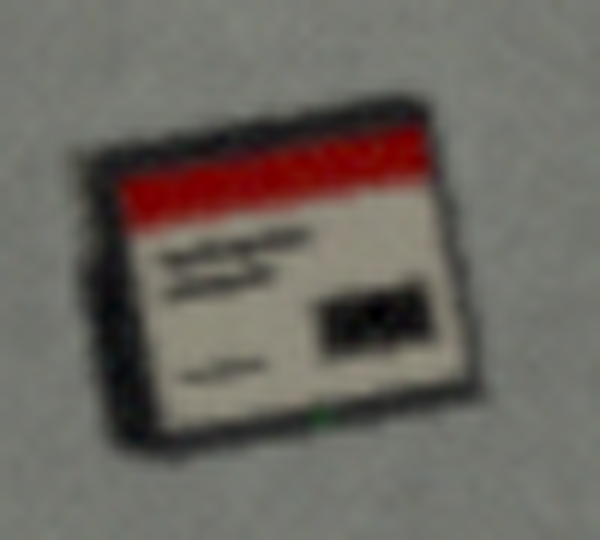

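View pics/s_d.png

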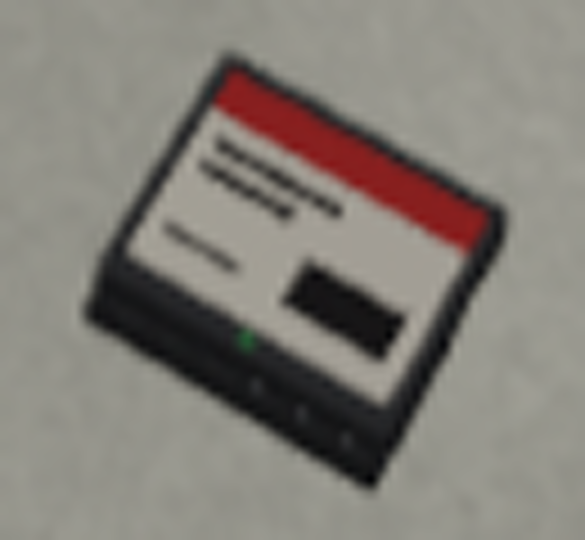

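View pics/s_r.png

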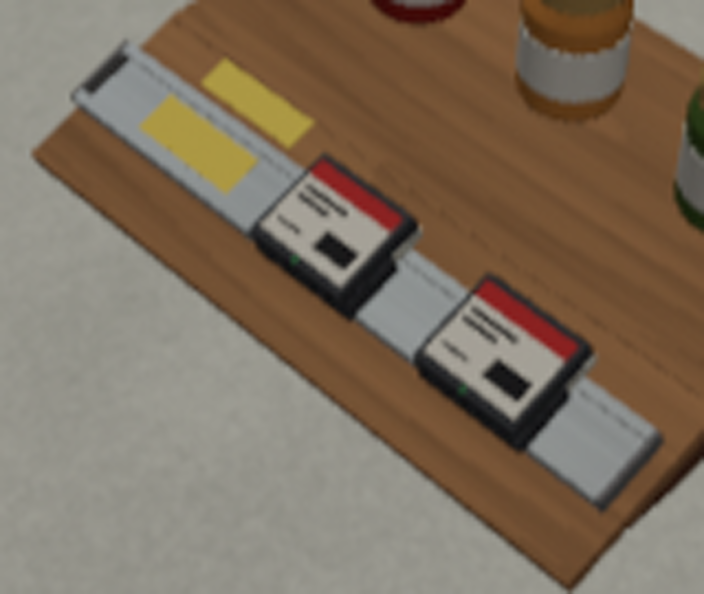

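```bash
cat > h.py <<'E'
import numpy as np, cv2
from scipy.spatial.transform import Rotation as Ro
from workcell import env
np.set_printoptions(precision=3,suppress=True)
def proj(n,P,corr=None):
    c=env.camera_params(n); f=210/np.tan(np.radians(c["fov_y"]/2))
    T=np.array(c["pose"]); P=np.atleast_2d(P)
    p=(P-T[:3,3])@T[:3,:3]
    if corr is not None: p=p@Ro.from_rotvec(corr[:3]).as_matrix().T+corr[3:]
    return np.c_[c["cx"]+f*p[:,0]/p[:,2], c["cy"]+f*p[:,1]/p[:,2]]
def Rb(yaw): return Ro.from_euler('ZY',[yaw,-np.radians(18)]).as_matrix()
def un(pts,s,off): return (np.array(pts,float)+.5)/s-.5+np.array(off)
E
cat > fit.py <<'E'
from h import *
from scipy.optimize import least_squares
to=lambda p:un(p,4,(180,185)); so=lambda p:un(p,4.4,(200,170))
T=dict(brd=to([(32,212),(730,231)]),rail=to([(42,85),(40,165),(735,185),(735,102)]),
 slip=to([(117,103),(115,144),(245,147),(245,107)]),stk=to([(116,25),(115,61),(248,64),(249,29)]))
S=dict(brd=so([(35,155),(570,590)]),rail=so([(127,42),(73,96),(603,508),(660,435)]),
 slip=so([(172,95),(140,127),(230,193),(257,160)]),stk=so([(222,58),(202,83),(297,148),(314,123)]))
def model(p):
    X,Y,Z,yaw,w1,w2,rx,rz,ry,sy,sh,sx,kx,kh=p[:14]
    R=Rb(yaw);o=np.array([X,Y,Z]);B=lambda a:o+np.array(a)@R.T
    return dict(brd=B([(-60,w1,-22),(-60,-w2,-22)]),
     rail=B([(rx+a,ry+b,rz) for a,b in((22.5,190),(-22.5,190),(-22.5,-190),(22.5,-190))]),
     slip=B([(rx+sx+a,sy+b,rz-11.6) for a,b in((sh,36),(-sh,36),(-sh,-36),(sh,-36))]),
     stk=B([(kx+a,sy+b,-22) for a,b in((kh,36),(-kh,36),(-kh,-36),(kh,-36))]))
def res(p):
    m=model(p);r=[]
    for n,D,c in(("top",T,p[14:20]),("side",S,p[20:26])):
        for k in D: r.append(((proj(n,m[k],c)-D[k])/.4).ravel())
    c=p[14:]
    r.append(np.r_[c[:3]/.002,c[3:6]/1.5,c[6:9]/.002,c[9:]/1.5,p[6]/4,p[7]/1.5,p[8]/3,(p[2]-56.4)/1.5])
    return np.concatenate(r)
p0=np.r_[540,0,56,0,195,195,0,0,0,115,10,0,35,8,np.zeros(12)]
s=least_squares(res,p0,x_scale=np.r_[np.ones(3)*10,.1,np.ones(10)*10,np.tile([.002]*3+[1]*3,2)])
if __name__=="__main__":
    print(s.x[:14],s.x[14:],"cost",s.cost,"rms px",np.sqrt(np.mean((s.fun[:56]*.4)**2)))
    J=s.jac;C=np.linalg.inv(J.T@J);print("sd",np.sqrt(np.diag(C))[:14])
    m=model(s.x)
    for n,D,c in(("top",T,s.x[14:20]),("side",S,s.x[20:26])):
        for k in D: print(n,k,(proj(n,m[k],c)-D[k]).round(1).tolist())
    np.save("fit.npy",s.x)
    # display
    td=un([(428,97),(485,395)],12,(395,250)); sd=un([(230,55),(503,215),(388,410),(105,258),(375,488),(85,315)],9,(325,335))
    Pt=[(29,-33,13),(-29,-33,13)];Ps=[(29,33,13),(29,-33,13),(-29,-33,13),(-29,33,13),(-29,-33,-13),(-29,33,-13)]
    def rd(q):
        R=Ro.from_euler('z',q[2]).as_matrix();o=np.r_[q[:2],24.2]
        return np.r_[(proj("top",o+np.array(Pt)@R.T,s.x[14:20])-td).ravel(),(proj("side",o+np.array(Ps)@R.T,s.x[20:26])-sd).ravel()]
    d=least_squares(rd,[420,-300,.15],x_scale=[10,10,.1]);print("disp",d.x,np.degrees(d.x[2]),d.fun.round(1))
E
python3 fit.py
```

```text
[584.922 -30.857  58.895   0.003 199.371 198.079  -2.04    1.847   0.
 116.1    11.866   0.77   41.034   9.481] [ 0.002 -0.002 -0.001 -1.089 -1.28  -1.161  0.002 -0.     0.002 -0.034
  0.312 -2.094] cost 49.53895607372162 rms px 0.4974800131623283
sd [1.855 3.449 1.242 0.002 3.123 3.09  0.562 0.718 3.    3.033 0.335 0.495
 0.607 0.337]
top brd [[0.3, 0.4], [0.1, -0.1]]
top rail [[-0.0, 0.7], [0.8, 0.5], [-1.1, -0.2], [0.7, 1.0]]
top slip [[-0.6, -0.4], [-0.1, -0.3], [-0.1, -0.2], [0.1, -0.5]]
top stk [[0.2, 0.2], [0.5, -0.5], [-0.3, -0.4], [-0.4, 0.1]]
side brd [[-0.4, -0.3], [0.0, -0.2]]
side rail [[0.9, -0.4], [0.3, 0.0], [-0.6, -0.9], [0.6, -0.5]]
side slip [[-0.5, 0.5], [-0.0, -0.0], [-0.4, 0.4], [0.4, 0.9]]
side stk [[0.8, 0.4], [0.1, -0.0], [-1.3, 0.0], [0.2, 0.2]]
disp [ 473.397 -351.952    0.198] 11.316745650428311 [-0.7 -1.4 -0.7 -0.8 -0.1 -1.7  1.6 -0.9  0.1  3.4 -1.3  0.2 -0.5  0.7
 -0.3  0.1]
```

```bash
cat > dfit.py <<'E'
from h import *
from scipy.optimize import minimize
cor=np.load("fit.npy")[14:]; CR=dict(top=cor[:6],side=cor[6:])
box=np.array([(x,y,z) for x in(-29,29) for y in(-33,33) for z in(-13,13)],float)
win=dict(top=(392,246,448,298),side=(325,335,392,395)); k=8
obs={}
for n in win:
    x0,y0,x1,y1=win[n]; im=cv2.imread(f"pics/{n}0.png")[y0:y1,x0:x1].astype(float)
    bg=np.median(im.reshape(-1,3)[np.r_[0:200]],0); d=np.abs(im-bg).max(2)
    # dark housing only: fill the convex hull of the dark pixels
    up=cv2.resize(np.clip(d,0,255),None,fx=k,fy=k,interpolation=cv2.INTER_CUBIC)
    m=(up>45).astype(np.uint8); cs,_=cv2.findContours(m,0,1); c=max(cs,key=cv2.contourArea)
    h=np.zeros_like(m); cv2.fillPoly(h,[cv2.convexHull(c)],1); obs[n]=h
    cv2.imwrite(f"pics/m_{n}.png",np.hstack([up.clip(0,255).astype(np.uint8),h*255]))
def cost(q,use=("top","side"),corr=True):
    R=Ro.from_euler('z',q[2]/100).as_matrix(); e=0
    for n in use:
        x0,y0,_,_=win[n]; p=(proj(n,np.r_[q[:2],24.2]+box@R.T,CR[n] if corr else None)-(x0,y0)+.5)*k-.5
        h=np.zeros_like(obs[n]); cv2.fillPoly(h,[cv2.convexHull(np.round(p).astype(np.int32))],1); e+=(h!=obs[n]).sum()/k/k
    return e
for corr in(True,False):
  for use in(("top","side"),("top",),("side",)):
    r=minimize(cost,[473,-352,18],args=(use,corr),method="Nelder-Mead",options=dict(initial_simplex=[[473,-352,18],[480,-352,18],[473,-345,18],[473,-352,24]],xatol=.02,fatol=.02))
    print(corr,use,r.x[:2],r.x[2]/100*57.3,r.fun,[o.sum()/k/k for o in obs.values()])
E
python3 dfit.py
```

```text
True ('top', 'side') [ 472.003 -352.748] 12.144074805518619 142.15625 [np.float64(838.71875), np.float64(1352.0)]
True ('top',) [ 469.942 -354.967] 10.948269323628871 41.234375 [np.float64(838.71875), np.float64(1352.0)]
True ('side',) [ 472.337 -352.383] 11.78471181874901 19.5 [np.float64(838.71875), np.float64(1352.0)]
False ('top', 'side') [ 472.459 -351.436] 12.031640399209524 57.921875 [np.float64(838.71875), np.float64(1352.0)]
False ('top',) [ 472.83 -351.52] 11.38376948302469 41.515625 [np.float64(838.71875), np.float64(1352.0)]
False ('side',) [ 472.535 -351.562] 12.084755984734683 15.453125 [np.float64(838.71875), np.float64(1352.0)]
```

View pics/m_side.png

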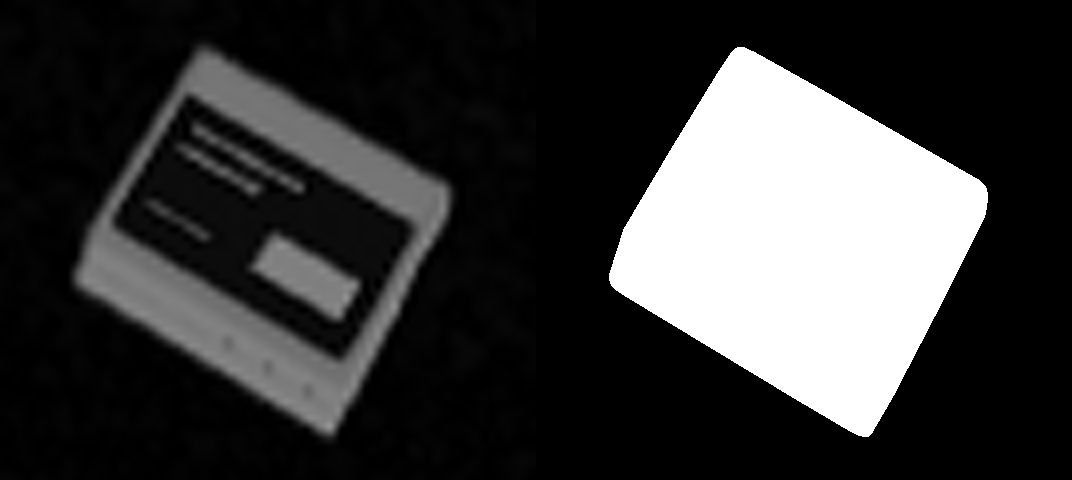

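The left panel shows the housing silhouette clearly, and the hull mask covers it. With the raw calibration both cameras agree to within 0.3 mm on the display at (472.6, -351.5), yaw about 11.8°. I'll refit the board with near-zero camera corrections.

```bash
sed -e 's/c\[:3\]\/.002,c\[3:6\]\/1.5,c\[6:9\]\/.002,c\[9:\]\/1.5/c[:3]\/.0004,c[3:6]\/.5,c[6:9]\/.0004,c[9:]\/.5/' -e 's/fit.npy/fit2.npy/' fit.py > fit2.py; python3 fit2.py; cat > move.py <<'E'
# print joint-free plan helper: rows needed from present pose to a target
from h import *
import sys
def toolR(dispR): # tool z=-disp z, tool x along disp y
    return np.c_[dispR[:,1],dispR[:,0],-dispR[:,2]]
def delta(pos,R):
    s=env.state(); R0=Ro.from_euler('xyz',s["ee_rot"],degrees=True)
    dR=(Ro.from_matrix(R)*R0.inv())
    R2=R.copy();R2[:,:2]*=-1
    dR2=(Ro.from_matrix(R2)*R0.inv())
    print("d mm",np.array(pos)-s["ee_pos"],"rv",dR.as_rotvec(),"alt",dR2.as_rotvec())
E
python3 - <<'E'
from move import *
dR=Ro.from_euler('z',11.8,degrees=True).as_matrix()
o=np.array([472.6,-351.5,24.2])
delta(o+dR@[-7,0,-8],toolR(dR))
E
```

```text
[586.892 -28.328  58.542   0.003 200.063 198.502  -1.904   1.899   0.
 116.517  11.896   0.868  41.384   9.507] [ 0.    -0.    -0.    -0.325 -0.515 -0.114 -0.    -0.     0.    -0.114
  0.358 -0.488] cost 57.81508039236402 rms px 0.5539857190262694
sd [0.681 3.06  0.953 0.001 3.116 3.087 0.561 0.713 3.    3.031 0.335 0.495
 0.601 0.338]
top brd [[0.3, 0.4], [0.3, 0.1]]
top rail [[0.2, 0.7], [0.9, 0.5], [-1.1, -0.0], [0.7, 1.2]]
top slip [[-0.6, -0.4], [-0.1, -0.3], [-0.1, -0.2], [0.1, -0.5]]
top stk [[0.2, 0.1], [0.5, -0.5], [-0.3, -0.4], [-0.4, 0.1]]
side brd [[-0.4, -0.1], [0.1, -0.6]]
side rail [[1.1, -0.1], [0.5, 0.3], [-0.8, -1.4], [0.3, -0.9]]
side slip [[-0.4, 0.6], [0.1, 0.1], [-0.4, 0.4], [0.4, 0.8]]
side stk [[0.9, 0.5], [0.1, 0.1], [-1.4, 0.0], [0.2, 0.2]]
disp [ 474.426 -350.501    0.203] 11.650608759046218 [-0.3 -0.8 -0.2 -0.2 -0.2 -1.8  1.5 -1.2  0.2  3.  -1.2  0.1 -0.3  0.3
 -0.2 -0. ]
d mm [ 309.274 -905.767 -197.008] rv [ 0.002 -0.     0.482] alt [-0.    -0.002 -2.66 ]
```

Emit:
{"method": "drive_tool", "body": {
  "motion": [
    [[0.0103,-0.0302,0],[0,0,-0.0887]],
    [[0.0103,-0.0302,0],[0,0,-0.0887]],
    [[0.0103,-0.0302,0],[0,0,-0.0887]],
    [[0.0103,-0.0302,0],[0,0,-0.0887]],
    [[0.0103,-0.0302,0],[0,0,-0.0887]],
    [[0.0103,-0.0302,0],[0,0,-0.0887]],
    [[0.0103,-0.0302,0],[0,0,-0.0887]],
    [[0.0103,-0.0302,0],[0,0,-0.0887]],
    [[0.0103,-0.0302,0],[0,0,-0.0887]],
    [[0.0103,-0.0302,0],[0,0,-0.0887]]
  ],
  "claw": 1
}}

```text
time_s: 0.93
ee_pos: [259.4, 249.6, 213.7]
ee_rot: [180.0, 0.0, 23.2]
force: [0.1, 0.1, 0.4]
gripper_width: 91.4
```

Emit:
{"method": "drive_tool", "body": {
  "motion": [
    [[0.0103,-0.0302,0],[0,0,-0.0887]],
    [[0.0103,-0.0302,0],[0,0,-0.0887]],
    [[0.0103,-0.0302,0],[0,0,-0.0887]],
    [[0.0103,-0.0302,0],[0,0,-0.0887]],
    [[0.0103,-0.0302,0],[0,0,-0.0887]],
    [[0.0103,-0.0302,0],[0,0,-0.0887]],
    [[0.0103,-0.0302,0],[0,0,-0.0887]],
    [[0.0103,-0.0302,0],[0,0,-0.0887]],
    [[0.0103,-0.0302,0],[0,0,-0.0887]],
    [[0.0103,-0.0302,0],[0,0,-0.0887]]
  ]
}}

```text
time_s: 1.77
ee_pos: [362.4, -52.3, 213.8]
ee_rot: [-180.0, 0.0, -27.7]
force: [1.0, 0.5, 0.1]
gripper_width: 91.0
```

Emit:
{"method": "drive_tool", "body": {
  "motion": [
    [[0.0103,-0.0302,0],[0,0,-0.0887]],
    [[0.0103,-0.0302,0],[0,0,-0.0887]],
    [[0.0103,-0.0302,0],[0,0,-0.0887]],
    [[0.0103,-0.0302,0],[0,0,-0.0887]],
    [[0.0103,-0.0302,0],[0,0,-0.0887]],
    [[0.0103,-0.0302,0],[0,0,-0.0887]],
    [[0.0103,-0.0302,0],[0,0,-0.0887]],
    [[0.0103,-0.0302,0],[0,0,-0.0887]],
    [[0.0103,-0.0302,0],[0,0,-0.0887]],
    [[0.0103,-0.0302,0],[0,0,-0.0887]]
  ]
}}

```text
time_s: 2.6
ee_pos: [465.6, -354.1, 213.4]
ee_rot: [180.0, 0.0, -78.5]
force: [-0.6, -0.1, 0.3]
gripper_width: 90.9
```

```bash
python3 - <<'E'
from move import *
dR=Ro.from_euler('z',11.8,degrees=True).as_matrix()
o=np.array([472.6,-351.5,24.2])
delta(o+dR@[-7,0,-8],toolR(dR))
E
```

```text
d mm [   0.167    1.197 -197.219] rv [-0.001  0.001 -3.136] alt [-0.001 -0.001  0.006]
```

Emit:
{"method": "drive_tool", "body": {
  "motion": [
    [[0,0.0012,-0.028],[0,0,0.006]],
    [[0,0,-0.028],[0,0,0]],
    [[0,0,-0.028],[0,0,0]],
    [[0,0,-0.028],[0,0,0]],
    [[0,0,-0.028],[0,0,0]],
    [[0,0,-0.024],[0,0,0]],
    [[0,0,-0.016],[0,0,0]],
    [[0,0,-0.01],[0,0,0]],
    [[0,0,-0.005],[0,0,0]],
    [[0,0,-0.002],[0,0,0]]
  ]
}}

```text
time_s: 3.43
ee_pos: [465.5, -351.4, 16.4]
ee_rot: [180.0, 0.0, -77.9]
force: [-0.3, 0.2, -0.3]
gripper_width: 91.5
```

```bash
python3 - <<'E'
from h import *
s=env.state();print(s["ee_pos"],s["ee_rot"],s["force"])
a=env.grab_frame("side")[300:420,280:440,::-1];b=env.grab_frame("top")[230:320,370:480,::-1]
cv2.imwrite("pics/g1.png",np.hstack([cv2.resize(a,(480,360),interpolation=2),cv2.resize(b,(320,360),interpolation=2)[:, :320]]))
E
```

```text
[ 465.463 -351.409   16.395] [179.967   0.035 -77.922] [-0.334  0.194 -0.341]
```

View pics/g1.png

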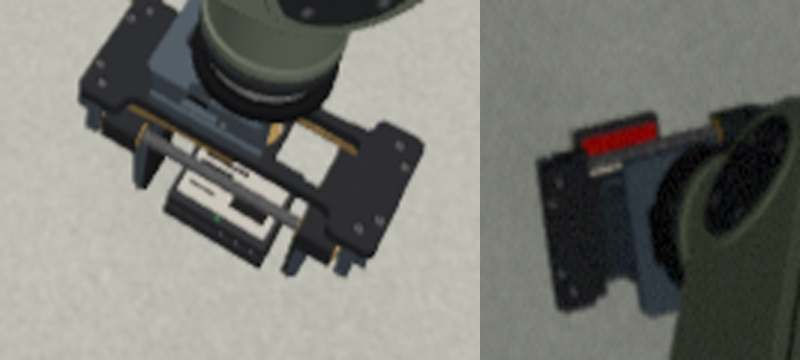

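The fingers straddle the display's side edges (side crop around (150,170) and (300,250)), with clearance on both sides. Closing.

Emit:
{"method": "drive_tool", "body": {
  "motion": [
    [[0,0,0],[0,0,0]],
    [[0,0,0],[0,0,0]],
    [[0,0,0],[0,0,0]],
    [[0,0,0],[0,0,0]],
    [[0,0,0],[0,0,0]],
    [[0,0,0],[0,0,0]],
    [[0,0,0],[0,0,0]],
    [[0,0,0],[0,0,0]],
    [[0,0,0],[0,0,0]],
    [[0,0,0],[0,0,0]]
  ],
  "claw": 0,
  "force": 30
}}

```text
time_s: 4.37
ee_pos: [466.0, -351.9, 17.6]
ee_rot: [-180.0, -0.1, -77.9]
force: [-0.3, -0.3, 5.9]
gripper_width: 65.7
```

Emit:
{"method": "drive_tool", "body": {
  "motion": [
    [[0,0,0.005],[0,0,0]],
    [[0,0,0.01],[0,0,0]],
    [[0,0,0.015],[0,0,0]],
    [[0,0,0.02],[0,0,0]],
    [[0,0,0.02],[0,0,0]],
    [[0,0,0.02],[0,0,0]],
    [[0,0,0.02],[0,0,0]],
    [[0,0,0.02],[0,0,0]],
    [[0,0,0.015],[0,0,0]],
    [[0,0,0.005],[0,0,0]]
  ]
}}

```text
time_s: 5.2
ee_pos: [466.4, -352.0, 169.9]
ee_rot: [-179.8, -0.2, -77.9]
force: [0.1, -0.8, -1.6]
gripper_width: 65.4
```

```bash
python3 - <<'E'
from h import *
s=env.state();print(s["ee_pos"],s["ee_rot"],s["force"],s["torque"],s["gripper_width"])
a=env.grab_frame("side")[240:360,280:440,::-1]
cv2.imwrite("pics/g2.png",cv2.resize(a,(800,600),interpolation=2))
p=np.load("fit2.npy");R=Rb(p[3]);o=p[:3]+R@[p[6],0,p[7]]; print("mouth centre real (y=0)",o,"slip y in board",p[9],"yaw",p[3])
E
```

```text
[ 466.414 -352.032  169.898] [-179.841   -0.188  -77.917] [ 0.099 -0.789 -1.61 ] [-0.105  0.123  0.008] 65.43338751663417
mouth centre real (y=0) [584.495 -28.335  59.759] slip y in board 116.51679715599549 yaw 0.00297988456114019
```

View pics/g2.png

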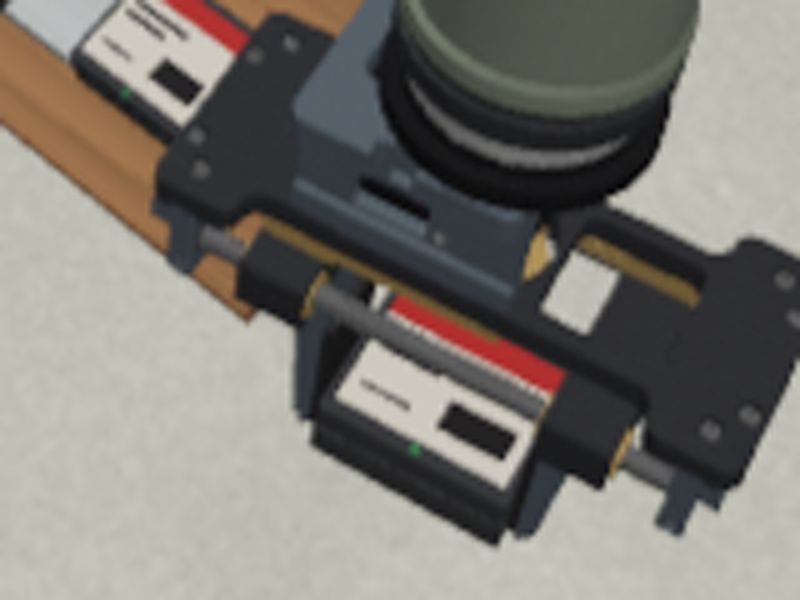

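The display is held between the pads, red band towards +x, with no visible slip. Now I compute the approach pose.

```bash
cat >> move.py <<'E'
p=np.load("fit2.npy"); RB=Rb(p[3]); OM=p[:3]+RB@[p[6],0,p[7]]  # real mouth centre est
SY=p[9]
TCPown=np.array([-6.6,0,-6.6])
HK=np.array([19,0,-16.8])
def dispR(th): return RB@Ro.from_euler('y',th).as_matrix()   # lower side lifted: x->(c,-s)
def tcp_for(hx,hz,th,dy=0):
    R=dispR(th); hook=OM+RB@[hx,SY+dy,hz]
    return hook+R@(TCPown-HK),toolR(R)
def where(s=None):
    s=s or env.state(); Rt=Ro.from_euler('xyz',s["ee_rot"],degrees=True).as_matrix()
    z=-Rt[:,2]; y=-Rt[:,0]; x=np.cross(y,z); R=np.c_[x,y,z]
    o=np.array(s["ee_pos"])-R@TCPown; h=RB.T@(o+R@HK-OM); Rr=RB.T@R
    th=np.arctan2(-Rr[2,0],Rr[0,0]); ob=RB.T@(o-OM)
    fb=RB.T@np.array(s["force"])
    return h-[0,SY,0],th,ob-[0,SY,0],R,o,fb
E
python3 - <<'E'
from move import *
h,th,ob,R,o,fb=where(); print(o,th)
im=cv2.imread("pics/g2.png")
box=np.array([(x,y,z) for x in(-29,29) for y in(-33,33) for z in(-13,13)],float)
q=(proj("side",o+box@R.T)-(280,240)+.5)*5-.5
for a in q: cv2.circle(im,tuple(int(v) for v in a),5,(0,255,0),-1)
cv2.imwrite("pics/g2o.png",im)
delta(*tcp_for(11.5,14,0.4))
print(tcp_for(11.5,14,.4)[0])
E
```

```text
[ 472.771 -350.607  176.126] 0.31150132730611585
d mm [ 99.789 440.132 -80.524] rv [0.122 0.018 2.932] alt [-0.006  0.088 -0.208]
[566.127  88.128  88.985]
```

View pics/g2o.png

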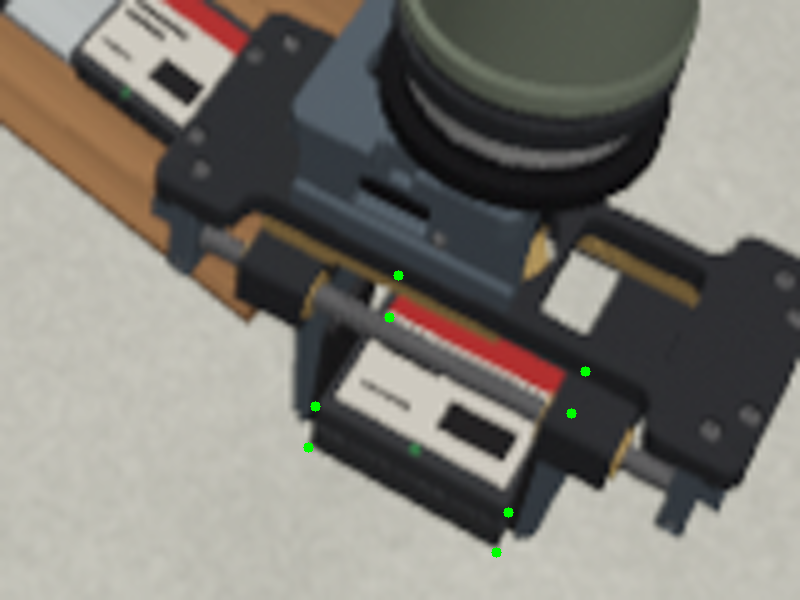

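Emit:
{"method": "drive_tool", "body": {
  "motion": [
    [[0.005,0.022,0],[0,0.0044,-0.0104]],
    [[0.005,0.022,0],[0,0.0044,-0.0104]],
    [[0.005,0.022,0],[0,0.0044,-0.0104]],
    [[0.005,0.022,0],[0,0.0044,-0.0104]],
    [[0.005,0.022,0],[0,0.0044,-0.0104]],
    [[0.005,0.022,0],[0,0.0044,-0.0104]],
    [[0.005,0.022,0],[0,0.0044,-0.0104]],
    [[0.005,0.022,0],[0,0.0044,-0.0104]],
    [[0.005,0.022,0],[0,0.0044,-0.0104]],
    [[0.005,0.022,0],[0,0.0044,-0.0104]]
  ]
}}

```text
time_s: 6.08
ee_pos: [514.8, -130.1, 165.7]
ee_rot: [177.3, 0.5, -83.9]
force: [0.6, -0.2, -1.9]
gripper_width: 65.9
```

Emit:
{"method": "drive_tool", "body": {
  "motion": [
    [[0.005,0.022,-0.002],[0,0.0044,-0.0104]],
    [[0.005,0.022,-0.004],[0,0.0044,-0.0104]],
    [[0.005,0.022,-0.006],[0,0.0044,-0.0104]],
    [[0.005,0.022,-0.008],[0,0.0044,-0.0104]],
    [[0.005,0.022,-0.01],[0,0.0044,-0.0104]],
    [[0.005,0.022,-0.01],[0,0.0044,-0.0104]],
    [[0.005,0.022,-0.01],[0,0.0044,-0.0104]],
    [[0.005,0.022,-0.006],[0,0.0044,-0.0104]],
    [[0.005,0.022,-0.004],[0,0.0044,-0.0104]],
    [[0.005,0.022,-0.002],[0,0.0044,-0.0104]]
  ]
}}

```text
time_s: 6.92
ee_pos: [564.2, 89.5, 102.9]
ee_rot: [174.7, 0.5, -89.9]
force: [0.2, -0.6, -2.2]
gripper_width: 65.8
```

```bash
python3 - <<'E'
from move import *
h,th,ob,R,o,fb=where(); print("hook",h,"th",th,fb)
print(env.state()["ee_pos"],env.state()["ee_rot"])
delta(*tcp_for(11.5,14,0.4))
box=np.array([(x,y,z) for x in(-29,29) for y in(-33,33) for z in(-13,13)]+[(11,28,-24.2),(11,-28,-24.2),(-5,28,-24.2),(-5,-28,-24.2),(19,28,-16.8),(19,-28,-16.8)],float)
for n,(x0,y0,x1,y1) in dict(side=(180,130,310,230),top=(170,160,300,260)).items():
    raw=env.grab_frame(n)[:,:,::-1]; cv2.imwrite(f"pics/h_{n}.png",raw)
    im=cv2.resize(raw[y0:y1,x0:x1],None,fx=6,fy=6,interpolation=cv2.INTER_CUBIC)
    q=(proj(n,o+box@R.T)-(x0,y0)+.5)*6-.5
    for i,a in enumerate(q): cv2.circle(im,tuple(int(v) for v in a),3,(0,255,0) if i<8 else (255,0,255),-1)
    ra=np.array([(22.5,190,0),(-22.5,190,0),(-15.5,190,0),(15.5,190,0),(15.5,SY+36,0),(-15.5,SY+36,0)])
    q=(proj(n,OM+ra@RB.T)-(x0,y0)+.5)*6-.5
    for a in q: cv2.circle(im,tuple(int(v) for v in a),3,(0,0,255),-1)
    cv2.imwrite(f"pics/ho_{n}.png",im)
E
```

```text
hook [13.886  1.432 27.687] th 0.4059153476668054 [-0.477 -0.568 -2.198]
[564.237  89.473 102.884] [174.743   0.499 -89.895]
d mm [  1.89   -1.345 -13.899] rv [-0.279  0.013 -3.129] alt [-0.009 -0.006  0.001]
```

View pics/ho_side.png

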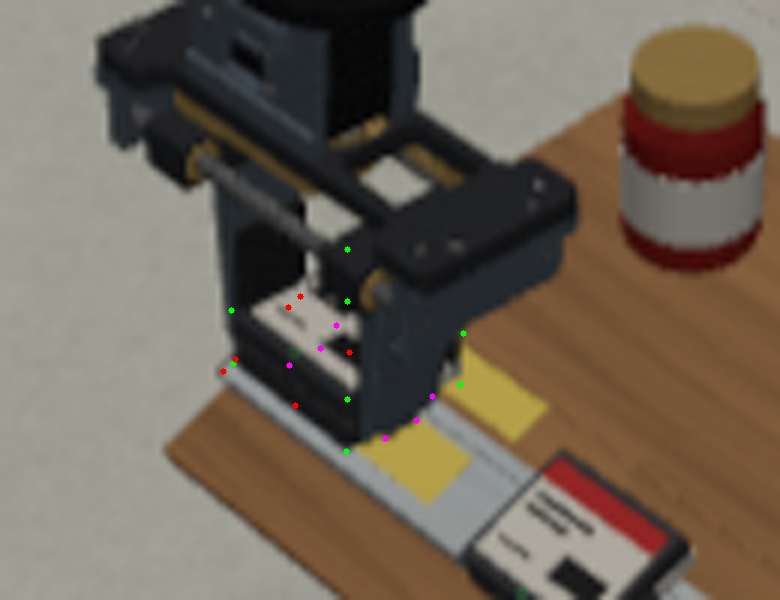

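View pics/ho_top.png

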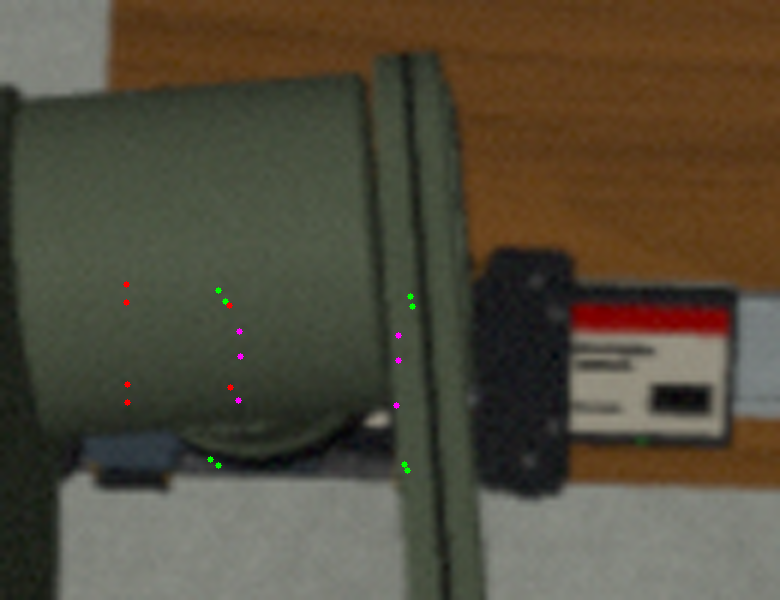

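```bash
python3 - <<'E'
from move import *
for i in range(8):
    s=env.state(); print(s["time_s"],s["ee_pos"],s["ee_rot"],s["qpos"],s["force"]); env.grab_frame("side")
E
```

```text
7.0167 [565.185  91.237 103.104] [174.841   0.58  -89.707] [ 7.314 25.741 95.195  1.337 64.12  96.357] [ 0.102  0.271 -1.097]
7.0667 [564.793  89.607 103.464] [174.831   0.507 -89.724] [ 7.203 25.68  95.242  1.248 64.155 96.311] [ 0.148 -1.196 -1.573]
7.1167 [564.675  88.622 103.815] [174.844   0.487 -89.788] [ 7.12  25.634 95.263  1.223 64.169 96.305] [ 0.432 -0.678 -1.343]
7.1667 [564.765  88.029 104.165] [174.88    0.488 -89.846] [ 7.062 25.596 95.266  1.22  64.168 96.306] [-0.112 -0.571 -1.417]
7.2167 [564.905  87.723 104.473] [174.913   0.497 -89.889] [ 7.026 25.57  95.259  1.226 64.168 96.311] [-0.05  -0.901 -1.578]
7.2667 [565.071  87.603 104.734] [174.944   0.505 -89.914] [ 7.009 25.551 95.246  1.231 64.167 96.317] [-0.27  -0.717 -1.364]
7.3167 [565.192  87.542 104.872] [174.963   0.512 -89.93 ] [ 6.999 25.542 95.236  1.237 64.166 96.318] [ 0.    -0.6   -0.678]
7.3667 [565.357  87.591 105.038] [174.987   0.52  -89.936] [ 6.998 25.535 95.22   1.243 64.166 96.322] [ 0.525 -0.458 -1.474]
```

```bash
python3 - <<'E'
from move import *
h,th,ob,R,o,fb=where(); print("hook",h,"th",th,env.state()["ee_pos"])
raw=env.grab_frame("side")[:,:,::-1]; cv2.imwrite("pics/h2_side.png",raw)
x0,y0,x1,y1=210,170,270,215
im=cv2.resize(raw[y0:y1,x0:x1],None,fx=13,fy=13,interpolation=cv2.INTER_CUBIC)
im=np.clip(im.astype(float)*1.6,0,255).astype(np.uint8)
box=np.array([(-29,33,13),(-29,-33,13),(-29,-33,-13),(-29,33,-13)],float)
q=(proj("side",o+box@R.T)-(x0,y0)+.5)*13-.5; print(q)
cv2.polylines(im,[np.round(q).astype(np.int32)],True,(0,255,0),1)
cv2.imwrite("pics/h2z.png",im)
E
```

```text
hook [15.819 -0.383 29.524] th 0.4014138147912491 [565.456  87.675 105.118]
[[123.055 147.117]
 [373.629 338.398]
 [372.904 451.615]
 [126.589 260.142]]
```

View pics/h2z.png

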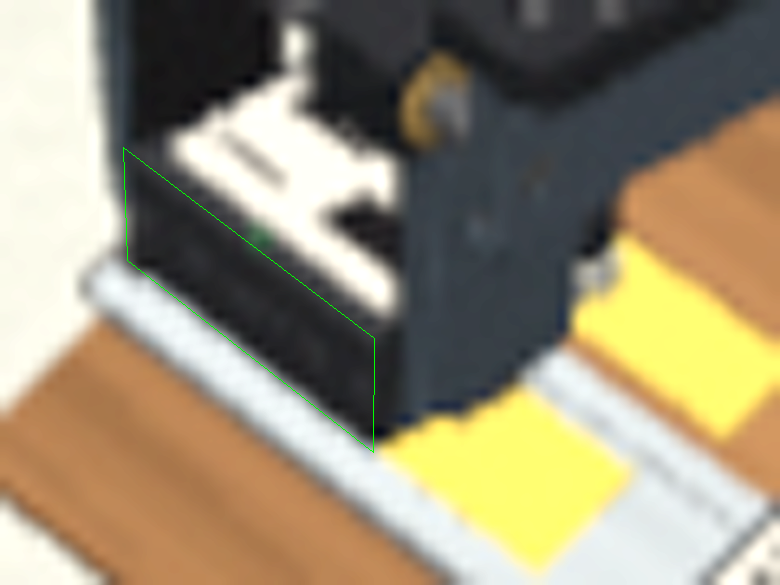

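Once the arm settles, the overlay matches the held display to within about 0.5 px, so the pose chain is good. Next is the approach to just above the mouth.

Emit:
{"method": "drive_tool", "body": {
  "motion": [
    [[0.0005,0.0004,-0.0035],[0,0,0.001]],
    [[0.0005,0,-0.0035],[0,0,0]],
    [[0.0005,0,-0.0035],[0,0,0]],
    [[0.0005,0,-0.0035],[0,0,0]],
    [[0.0005,0,-0.0035],[0,0,0]],
    [[0.0005,0,-0.0035],[0,0,0]],
    [[0.0003,0,-0.0026],[0,0,0]],
    [[0,0,0],[0,0,0]],
    [[0,0,0],[0,0,0]],
    [[0,0,0],[0,0,0]]
  ]
}}

```text
time_s: 8.3
ee_pos: [569.0, 88.9, 81.5]
ee_rot: [175.0, 0.5, -89.8]
force: [-0.1, 1.7, -1.1]
gripper_width: 66.0
```

```bash
cat > look.py <<'E'
from move import *
import sys
for i in range(3):
    h,th,ob,R,o,fb=where(); s=env.state(); print("t",s["time_s"],"hook",h,"th %.3f"%th,"org",ob,"F board",fb,"T",RB.T@s["torque"],"w %.1f"%s["gripper_width"])
    f=env.grab_frame("side")
raw=f[:,:,::-1]
n=sys.argv[1]; x0,y0,x1,y1=205,160,275,212
im=cv2.resize(raw[y0:y1,x0:x1],None,fx=11,fy=11,interpolation=cv2.INTER_CUBIC)
cv2.imwrite(f"pics/{n}.png",np.clip(im.astype(float)*1.6,0,255).astype(np.uint8))
E
python3 look.py a1
```

```text
t 8.3 hook [11.876  0.931  5.935] th 0.401 org [ 0.947  0.754 28.822] F board [-0.469  1.656 -1.056] T [-0.073  0.096  0.038] w 66.0
t 8.35 hook [11.95   0.888  6.017] th 0.401 org [ 1.017  0.712 28.901] F board [-1.164  0.28  -1.584] T [-0.055  0.029  0.003] w 65.4
t 8.4 hook [11.967  0.935  6.066] th 0.401 org [ 1.032  0.758 28.949] F board [-0.905 -0.33  -1.228] T [-0.061  0.072  0.007] w 65.9
```

View pics/a1.png

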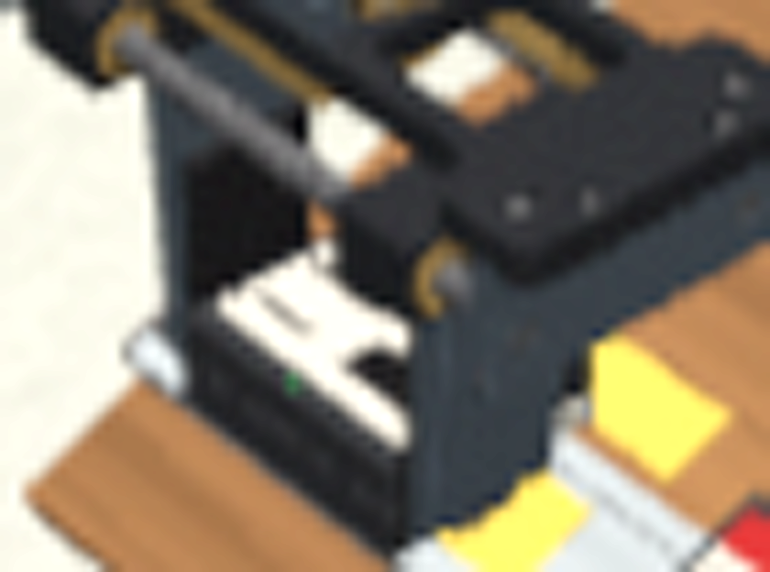

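Emit:
{"method": "drive_tool", "body": {
  "motion": [
    [[0.0002,-0.0004,-0.0007],[0,0,0]],
    [[0.0002,-0.0004,-0.0007],[0,0,0]],
    [[0.0002,0,-0.0007],[0,0,0]],
    [[0.0002,0,-0.0007],[0,0,0]],
    [[0.0002,0,-0.0007],[0,0,0]],
    [[0.0002,0,-0.0007],[0,0,0]],
    [[0.0002,0,-0.0007],[0,0,0]],
    [[0.0002,0,-0.0007],[0,0,0]],
    [[0.0002,0,-0.0006],[0,0,0]],
    [[0,0,0],[0,0,0]]
  ]
}}

```text
time_s: 9.28
ee_pos: [570.7, 88.1, 75.0]
ee_rot: [175.0, 0.5, -89.8]
force: [0.0, -0.7, -1.5]
gripper_width: 65.8
```

Emit:
{"method": "drive_tool", "body": {
  "motion": [
    [[0.0002,0,-0.0005],[0,0,0]],
    [[0.0002,0,-0.0005],[0,0,0]],
    [[0.0002,0,-0.0005],[0,0,0]],
    [[0.0002,0,-0.0005],[0,0,0]],
    [[0.0002,0,-0.0005],[0,0,0]],
    [[0.0002,0,-0.0005],[0,0,0]],
    [[0,0,0],[0,0,0]],
    [[0,0,0],[0,0,0]],
    [[0,0,0],[0,0,0]],
    [[0,0,0],[0,0,0]]
  ]
}}

```text
time_s: 10.12
ee_pos: [571.9, 88.1, 72.2]
ee_rot: [175.0, 0.5, -89.8]
force: [-0.1, 0.2, -1.6]
gripper_width: 65.7
```

```bash
python3 look.py a2
```

```text
t 10.1167 hook [11.796  0.095 -3.764] th 0.401 org [ 0.87  -0.081 19.123] F board [-0.566  0.228 -1.456] T [-0.074  0.071  0.007] w 65.7
t 10.1667 hook [11.773  0.057 -3.784] th 0.401 org [ 0.848 -0.118 19.104] F board [ 0.029  0.141 -2.055] T [-0.05   0.102 -0.046] w 65.7
t 10.2167 hook [11.761  0.044 -3.774] th 0.401 org [ 0.837 -0.131 19.114] F board [-1.123 -0.316 -2.205] T [-0.068  0.147  0.035] w 65.7
```

Emit:
{"method": "drive_tool", "body": {
  "motion": [
    [[0.0002,0,-0.0007],[0,0,0]],
    [[0.0002,0,-0.0006],[0,0,0]],
    [[0,0,0],[0,0,0]],
    [[0.0006,0,0.0002],[0,0,0]],
    [[0.0006,0,0.0002],[0,0,0]],
    [[0.0006,0,0.0002],[0,0,0]],
    [[0.0006,0,0.0002],[0,0,0]],
    [[0.0006,0,0.0002],[0,0,0]],
    [[0,0,0],[0,0,0]],
    [[0,0,0],[0,0,0]]
  ]
}}

```text
time_s: 11.1
ee_pos: [575.3, 88.1, 71.9]
ee_rot: [175.0, 0.5, -89.8]
force: [0.1, 0.1, -0.8]
gripper_width: 65.6
```

```bash
python3 look.py a3
```

```text
t 11.1 hook [14.912  0.041 -5.157] th 0.402 org [ 3.989 -0.134 17.732] F board [-0.12   0.144 -0.803] T [-0.095  0.112  0.05 ] w 65.6
t 11.15 hook [14.876  0.068 -5.122] th 0.402 org [ 3.953 -0.107 17.767] F board [ 0.041 -0.645 -1.356] T [-0.076  0.116 -0.025] w 65.7
t 11.2 hook [14.844  0.066 -5.117] th 0.402 org [ 3.923 -0.109 17.773] F board [-0.845  0.07  -1.631] T [-0.022  0.083  0.015] w 65.9
```

Free so far. I continue up the slope by 3 mm.

Emit:
{"method": "drive_tool", "body": {
  "motion": [
    [[0.0006,0,0.0002],[0,0,0]],
    [[0.0006,0,0.0002],[0,0,0]],
    [[0.0006,0,0.0002],[0,0,0]],
    [[0.0006,0,0.0002],[0,0,0]],
    [[0.0005,0,0.0001],[0,0,0]],
    [[0,0,0],[0,0,0]],
    [[0,0,0],[0,0,0]],
    [[0,0,0],[0,0,0]],
    [[0,0,0],[0,0,0]],
    [[0,0,0],[0,0,0]]
  ]
}}

```text
time_s: 12.08
ee_pos: [577.5, 88.0, 72.4]
ee_rot: [174.9, 0.5, -89.8]
force: [-2.8, -0.1, -6.2]
gripper_width: 65.9
```

```bash
python3 look.py a4
```

```text
t 12.0833 hook [17.11  -0.031 -5.393] th 0.403 org [ 6.225 -0.203 17.514] F board [-4.561 -0.106 -5.08 ] T [-0.119  0.607  0.073] w 65.9
t 12.1333 hook [17.092 -0.05  -5.419] th 0.403 org [ 6.208 -0.221 17.488] F board [-4.449 -0.096 -5.363] T [-0.126  0.65   0.09 ] w 65.9
t 12.1833 hook [17.088 -0.045 -5.404] th 0.403 org [ 6.204 -0.217 17.504] F board [-4.613 -0.744 -5.548] T [-0.22   0.598  0.031] w 65.5
```

View pics/a4.png

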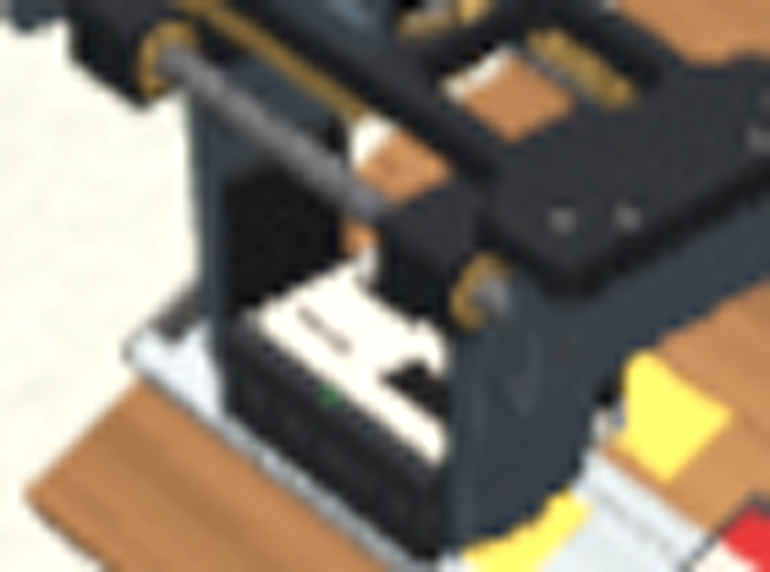

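The force is about 4.5 N back and 4 N down, so the hook's top face is touching the underside corner of the lip. The rail must sit about 1.5 mm deeper than I estimated. I'll back off, go deeper and slide again.

Emit:
{"method": "drive_tool", "body": {
  "motion": [
    [[-0.001,0,-0.0003],[0,0,0]],
    [[0.0002,0,-0.0007],[0,0,0]],
    [[0.0002,0,-0.0007],[0,0,0]],
    [[0.0002,0,-0.0004],[0,0,0]],
    [[0.0005,0,0.0001],[0,0,0]],
    [[0.0005,0,0.0002],[0,0,0]],
    [[0.0005,0,0.0002],[0,0,0]],
    [[0,0,0],[0,0,0]],
    [[0,0,0],[0,0,0]],
    [[0,0,0],[0,0,0]]
  ]
}}

```text
time_s: 13.07
ee_pos: [579.5, 88.1, 71.3]
ee_rot: [175.0, 0.5, -89.8]
force: [0.4, 0.3, -1.2]
gripper_width: 65.7
```

```bash
python3 look.py a5
```

```text
t 13.0667 hook [18.696  0.059 -6.965] th 0.401 org [ 7.762 -0.117 15.918] F board [ 0.053  0.314 -1.293] T [-0.071  0.135  0.049] w 65.7
t 13.1167 hook [18.602  0.076 -6.999] th 0.401 org [ 7.672 -0.1   15.887] F board [-0.618  0.504 -1.399] T [-0.004  0.064  0.081] w 65.9
t 13.1667 hook [18.531  0.047 -7.022] th 0.401 org [ 7.604 -0.129 15.865] F board [ 0.006 -0.627 -1.369] T [-0.06   0.067  0.049] w 66.0
```

Emit:
{"method": "drive_tool", "body": {
  "motion": [
    [[0.0005,0,0.0002],[0,0,0]],
    [[0.0005,0,0.0001],[0,0,0]],
    [[0.0005,0,0.0002],[0,0,0]],
    [[0.0004,0,0.0001],[0,0,0]],
    [[0,0,0],[0,0,0]],
    [[0,0,0],[0,0,0]],
    [[0,0,0],[0,0,0]],
    [[0,0,0],[0,0,0]],
    [[0,0,0],[0,0,0]],
    [[0,0,0],[0,0,0]]
  ]
}}

```text
time_s: 14.05
ee_pos: [580.7, 88.1, 71.6]
ee_rot: [174.9, 0.5, -89.8]
force: [-2.6, 0.3, -2.7]
gripper_width: 66.1
```

```bash
python3 look.py a6
```

```text
t 14.05 hook [19.907  0.034 -7.075] th 0.403 org [ 9.01  -0.14  15.826] F board [-3.304  0.35  -1.761] T [-0.075  0.602 -0.002] w 66.1
t 14.1 hook [19.902  0.037 -7.078] th 0.403 org [ 9.006 -0.138 15.824] F board [-2.818 -0.268 -2.529] T [-0.052  0.636  0.017] w 66.3
t 14.15 hook [19.943  0.015 -7.056] th 0.403 org [ 9.045 -0.159 15.845] F board [-3.342  0.114 -0.01 ] T [-0.038  0.686  0.075] w 65.6
```

The hook hits the channel wall at X≈19.9 against an expected 20, with force almost purely along -x. It is properly seated under the lip. I'll shift the rail estimate by -1.6 mm in z and plan the rocking.

```bash
cat >> move.py <<'E'
OM=OM+RB@np.array([-0.1,0,-1.6])
E
cat > plan.py <<'E'
from move import *
h,th,*_=where(); print(h,th)
ths=[.40,.32,.24,.16,.10,.06,.03,0]
prev=None
for t in ths:
    P,R=tcp_for(19.4,-3.9-1.0*t/.4,t)
    if prev is None: delta(P,R)
    else: print(t,"d mm",P-prev[0],"rv",(Ro.from_matrix(R)*Ro.from_matrix(prev[1]).inv()).as_rotvec())
    prev=(P,R)
E
python3 plan.py
```

```text
[20.058  0.014 -5.451] 0.40256632104253526
d mm [-0.828  0.104  0.258] rv [ 0.273 -0.014  3.129] alt [-0.009 -0.003 -0.   ]
0.32 d mm [-0.971 -0.003 -1.818] rv [ 0.   -0.08 -0.  ]
0.24 d mm [-0.807 -0.002 -1.884] rv [ 0.   -0.08  0.  ]
0.16 d mm [-0.639 -0.002 -1.937] rv [ 0.   -0.08 -0.  ]
0.1 d mm [-0.367 -0.001 -1.479] rv [ 0.   -0.06 -0.  ]
0.06 d mm [-0.19  -0.001 -0.996] rv [ 0.   -0.04 -0.  ]
0.03 d mm [-0.114 -0.    -0.75 ] rv [ 0.   -0.03  0.  ]
0 d mm [-0.089 -0.    -0.753] rv [ 0.   -0.03  0.  ]
```

Emit:
{"method": "drive_tool", "body": {
  "motion": [
    [[-0.0006,0,0],[-0.005,0,0]],
    [[-0.0006,0,0.0001],[-0.004,0,0]],
    [[0,0,0],[0,0,0]],
    [[-0.00024,0,-0.00045],[0,-0.02,0]],
    [[-0.00024,0,-0.00045],[0,-0.02,0]],
    [[-0.00024,0,-0.00045],[0,-0.02,0]],
    [[-0.00024,0,-0.00045],[0,-0.02,0]],
    [[0,0,0],[0,0,0]],
    [[0,0,0],[0,0,0]],
    [[0,0,0],[0,0,0]]
  ]
}}

```text
time_s: 15.03
ee_pos: [579.3, 88.1, 70.2]
ee_rot: [179.6, -0.0, -89.8]
force: [-0.2, -0.4, -2.5]
gripper_width: 65.9
```

```bash
python3 look.py b1
```

```text
t 15.0333 hook [19.774 -0.038 -4.782] th 0.322 org [ 7.056 -0.045 17.161] F board [-0.945 -0.412 -2.32 ] T [-0.082  0.358  0.026] w 65.9
t 15.0833 hook [19.882 -0.047 -4.8  ] th 0.321 org [ 7.162 -0.053 17.142] F board [-1.062  0.274 -1.928] T [-0.034  0.387  0.058] w 65.8
t 15.1333 hook [19.843 -0.075 -4.84 ] th 0.321 org [ 7.124 -0.08  17.103] F board [-2.28  -0.307 -2.513] T [-0.073  0.354  0.065] w 66.1
```

Emit:
{"method": "drive_tool", "body": {
  "motion": [
    [[-0.0005,0,-0.0003],[0,0,0]],
    [[-0.0002,0,-0.00047],[0,-0.02,0]],
    [[-0.0002,0,-0.00047],[0,-0.02,0]],
    [[-0.0002,0,-0.00047],[0,-0.02,0]],
    [[-0.0002,0,-0.00047],[0,-0.02,0]],
    [[-0.00016,0,-0.00048],[0,-0.02,0]],
    [[-0.00016,0,-0.00048],[0,-0.02,0]],
    [[0,0,0],[0,0,0]],
    [[0,0,0],[0,0,0]],
    [[0,0,0],[0,0,0]]
  ]
}}

```text
time_s: 16.02
ee_pos: [578.1, 88.1, 67.3]
ee_rot: [-173.5, -0.0, -89.8]
force: [1.1, 0.4, -0.8]
gripper_width: 65.9
```

```bash
python3 look.py b2
```

```text
t 16.0167 hook [19.712 -0.018 -4.474] th 0.201 org [ 4.445 -0.019 15.777] F board [ 0.767  0.434 -1.139] T [-0.029  0.203  0.021] w 65.9
t 16.0667 hook [19.679 -0.023 -4.522] th 0.201 org [ 4.414 -0.023 15.731] F board [-0.744  0.539 -0.935] T [-0.035  0.172  0.022] w 65.9
t 16.1167 hook [19.697 -0.009 -4.497] th 0.201 org [ 4.428 -0.01  15.755] F board [ 0.346 -0.227 -0.859] T [-0.014  0.151 -0.03 ] w 65.7
```

View pics/b2.png

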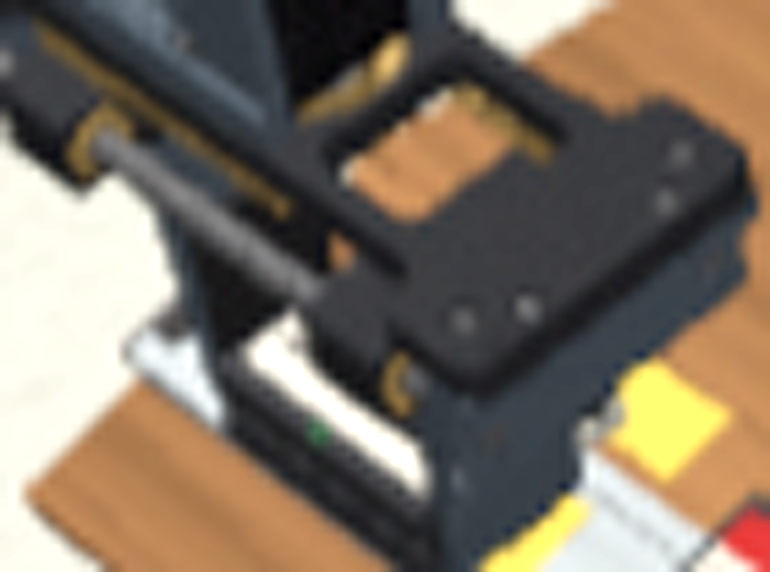

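Emit:
{"method": "drive_tool", "body": {
  "motion": [
    [[-0.00016,0,-0.00048],[0,-0.02,0]],
    [[-0.00016,0,-0.00048],[0,-0.02,0]],
    [[-0.00013,0,-0.00049],[0,-0.02,0]],
    [[-0.00012,0,-0.00049],[0,-0.02,0]],
    [[-0.00012,0,-0.00049],[0,-0.02,0]],
    [[0,0,0],[0,0,0]],
    [[0,0,0],[0,0,0]],
    [[0,0,0],[0,0,0]],
    [[0,0,0],[0,0,0]],
    [[0,0,0],[0,0,0]]
  ]
}}

```text
time_s: 17.0
ee_pos: [577.4, 88.1, 64.8]
ee_rot: [-167.8, -0.0, -89.8]
force: [3.0, 1.1, -1.9]
gripper_width: 66.1
```

```bash
python3 look.py b3
```

```text
t 17.0 hook [19.667 -0.032 -4.228] th 0.101 org [ 2.451 -0.028 14.396] F board [ 2.239  1.078 -2.705] T [-0.089 -0.108 -0.018] w 66.1
t 17.05 hook [19.687 -0.022 -4.225] th 0.100 org [ 2.468 -0.019 14.396] F board [ 2.645 -0.54  -2.328] T [-0.065 -0.082  0.013] w 65.9
t 17.1 hook [19.668 -0.017 -4.249] th 0.100 org [ 2.449 -0.015 14.372] F board [ 1.994  0.895 -2.766] T [-0.056 -0.123  0.013] w 65.6
```

Emit:
{"method": "drive_tool", "body": {
  "motion": [
    [[-0.0001,0,-0.0005],[0,-0.02,0]],
    [[-0.0001,0,-0.0005],[0,-0.02,0]],
    [[-0.0001,0,-0.0005],[0,-0.02,0]],
    [[0,0,0],[0,0,0]],
    [[0,0,0],[0,0,0]],
    [[0,0,0],[0,0,0]],
    [[0,0,0],[0,0,0]],
    [[0,0,0],[0,0,0]],
    [[0,0,0],[0,0,0]],
    [[0,0,0],[0,0,0]]
  ]
}}

```text
time_s: 17.98
ee_pos: [576.9, 88.1, 63.2]
ee_rot: [-164.3, -0.0, -89.8]
force: [4.0, 0.8, -1.8]
gripper_width: 65.8
```

```bash
python3 look.py b4
```

```text
t 17.9833 hook [19.437 -0.011 -4.101] th 0.041 org [ 1.137 -0.006 13.458] F board [ 3.234  0.774 -2.954] T [-0.056 -0.37  -0.048] w 65.8
t 18.0333 hook [19.437 -0.009 -4.092] th 0.041 org [ 1.135 -0.005 13.466] F board [ 3.364 -0.239 -3.354] T [-0.057 -0.398  0.031] w 65.7
t 18.0833 hook [19.378  0.003 -4.102] th 0.041 org [ 1.077  0.007 13.457] F board [ 3.177  0.915 -3.701] T [-0.022 -0.385  0.034] w 66.0
```

Emit:
{"method": "drive_tool", "body": {
  "motion": [
    [[-0.0001,0,-0.0005],[0,-0.02,0]],
    [[-0.0001,0,-0.0005],[0,-0.02,0]],
    [[-0.0001,0,-0.0005],[0,-0.015,0]],
    [[0,0,0],[0,0,0]],
    [[0,0,0],[0,0,0]],
    [[0,0,0],[0,0,0]],
    [[0,0,0],[0,0,0]],
    [[0,0,0],[0,0,0]],
    [[0,0,0],[0,0,0]],
    [[0,0,0],[0,0,0]]
  ]
}}

```text
time_s: 18.97
ee_pos: [576.0, 88.0, 61.4]
ee_rot: [-161.3, -0.1, -89.8]
force: [-0.8, -0.1, -2.7]
gripper_width: 65.8
```

```bash
python3 look.py b5
```

```text
t 18.9667 hook [18.616 -0.117 -4.177] th -0.013 org [-0.601 -0.107 12.374] F board [-1.553 -0.131 -2.284] T [-0.078  0.441  0.038] w 65.8
t 19.0167 hook [18.667 -0.086 -4.158] th -0.013 org [-0.552 -0.076 12.39 ] F board [ 0.359  0.629 -1.394] T [-0.03   0.477  0.026] w 66.1
t 19.0667 hook [18.701 -0.073 -4.139] th -0.013 org [-0.52  -0.064 12.407] F board [-1.053 -0.344 -0.954] T [0.025 0.432 0.016] w 65.8
```

View pics/b5.png

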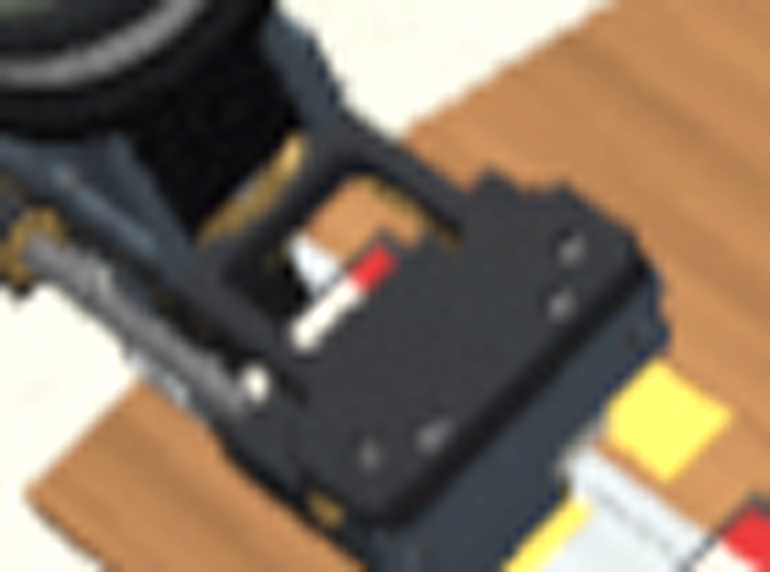

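The moment flipped from -0.39 to +0.44 Nm and the foot's +x push vanished, which is consistent with the click. I'll verify with a gentle tug, rocking back slightly.

Emit:
{"method": "drive_tool", "body": {
  "motion": [
    [[0.0001,0,0.0005],[0,0.02,0]],
    [[0.0001,0,0.0005],[0,0.02,0]],
    [[0.0001,0,0.0005],[0,0.02,0]],
    [[0,0,0],[0,0,0]],
    [[0,0,0],[0,0,0]],
    [[0,0,0],[0,0,0]],
    [[0,0,0],[0,0,0]],
    [[0,0,0],[0,0,0]],
    [[0,0,0],[0,0,0]],
    [[0,0,0],[0,0,0]]
  ]
}}

```text
time_s: 19.95
ee_pos: [575.4, 87.9, 61.8]
ee_rot: [-164.8, -0.1, -89.8]
force: [4.4, -0.1, -22.2]
gripper_width: 66.0
```

```bash
python3 look.py b6
```

```text
t 19.95 hook [17.496 -0.226 -5.225] th 0.049 org [-0.656 -0.215 12.487] F board [ -2.709  -0.081 -22.484] T [0.006 0.332 0.024] w 66.0
t 20.0 hook [17.456 -0.257 -5.223] th 0.049 org [-0.695 -0.245 12.491] F board [ -2.007   0.416 -22.781] T [0.053 0.354 0.07 ] w 65.7
t 20.05 hook [17.461 -0.24  -5.237] th 0.049 org [-0.689 -0.228 12.477] F board [ -0.996  -0.124 -22.354] T [ 0.012  0.349 -0.013] w 65.6
```

The tug met 22 N and moved almost nothing, so the foot is latched. I relax at once.

Emit:
{"method": "drive_tool", "body": {
  "motion": [
    [[-0.0001,0,-0.0006],[0,-0.02,0]],
    [[-0.0001,0,-0.0005],[0,-0.02,0]],
    [[0,0,-0.0002],[0,-0.01,0]],
    [[0,0,0],[0,0,0]],
    [[0,0,0],[0,0,0]],
    [[0,0,0],[0,0,0]],
    [[0,0,0],[0,0,0]],
    [[0,0,0],[0,0,0]],
    [[0,0,0],[0,0,0]],
    [[0,0,0],[0,0,0]]
  ]
}}

```text
time_s: 20.93
ee_pos: [576.5, 88.1, 62.1]
ee_rot: [-161.8, -0.1, -89.8]
force: [-0.7, -0.0, -7.7]
gripper_width: 66.1
```

```bash
python3 look.py b7
```

```text
t 20.9333 hook [19.199 -0.083 -3.89 ] th -0.004 org [ 0.13  -0.075 12.832] F board [-3.076 -0.004 -7.053] T [-0.107  1.262  0.005] w 66.1
t 20.9833 hook [19.248 -0.062 -3.905] th -0.004 org [ 0.177 -0.055 12.814] F board [-3.678  0.306 -6.645] T [-0.195  1.211 -0.079] w 65.7
t 21.0333 hook [19.32  -0.055 -3.907] th -0.004 org [ 0.246 -0.048 12.809] F board [-4.249 -0.783 -7.128] T [-0.163  1.175 -0.036] w 65.6
```

Emit:
{"method": "drive_tool", "body": {
  "motion": [
    [[0,0,-0.0003],[0,0.005,0]],
    [[-0.0002,0,-0.0002],[0,0.005,0]],
    [[0,0,0],[0,0,0]],
    [[0,0,0],[0,0,0]],
    [[0,0,0],[0,0,0]],
    [[0,0,0],[0,0,0]],
    [[0,0,0],[0,0,0]],
    [[0,0,0],[0,0,0]],
    [[0,0,0],[0,0,0]],
    [[0,0,0],[0,0,0]]
  ],
  "claw": 0,
  "force": 5
}}

```text
time_s: 21.92
ee_pos: [576.3, 88.2, 61.4]
ee_rot: [-162.3, -0.1, -89.8]
force: [-0.1, 0.1, -1.9]
gripper_width: 66.1
```

Emit:
{"method": "drive_tool", "body": {
  "motion": [
    [[0,0,0],[0,0,0]],
    [[0,0,0],[0,0,0]],
    [[0,0,0],[0,0,0]],
    [[0,0,0],[0,0,0]],
    [[0,0,0],[0,0,0]],
    [[0,0,0],[0,0,0]],
    [[0,0,0],[0,0,0]],
    [[0,0,0],[0,0,0]],
    [[0,0,0],[0,0,0]],
    [[0,0,0],[0,0,0]]
  ],
  "claw": 0.9
}}

```text
time_s: 22.75
ee_pos: [576.0, 88.1, 61.2]
ee_rot: [-162.4, -0.1, -89.8]
force: [0.2, 0.4, -0.7]
gripper_width: 82.2
```

```bash
python3 look.py c1
```

```text
t 22.75 hook [18.351 -0.083 -4.885] th 0.007 org [-0.539 -0.074 12.039] F board [-0.046  0.387 -0.679] T [-0.055  0.305  0.02 ] w 82.2
t 22.8 hook [18.354 -0.064 -4.889] th 0.007 org [-0.537 -0.056 12.034] F board [0.88  0.055 0.358] T [0.014 0.341 0.005] w 82.4
t 22.85 hook [18.351 -0.1   -4.902] th 0.007 org [-0.539 -0.091 12.022] F board [-0.42  -0.682 -0.256] T [-0.035  0.307 -0.004] w 81.8
```

Released with no load left. I retreat along the board normal, then clear the view.

Emit:
{"method": "drive_tool", "body": {
  "motion": [
    [[-0.001,0,0.003],[0,0,0]],
    [[-0.003,0,0.009],[0,0,0]],
    [[-0.004,0,0.012],[0,0,0]],
    [[-0.006,0,0.018],[0,0,0]],
    [[-0.008,0,0.024],[0,0,0]],
    [[-0.01,0,0.028],[0,0,0]],
    [[-0.02,0,0.028],[0,0,0]],
    [[-0.03,0,0.02],[0,0,0]],
    [[-0.03,0,0.01],[0,0,0]],
    [[-0.03,0,0],[0,0,0]]
  ]
}}

```text
time_s: 23.73
ee_pos: [434.3, 88.3, 216.9]
ee_rot: [-162.0, 0.0, -89.8]
force: [-0.3, -0.2, -0.3]
gripper_width: 81.9
```

Emit:
{"method": "drive_tool", "body": {
  "motion": [
    [[-0.02,0.03,0],[0,0,0]],
    [[-0.02,0.03,0],[0,0,0]],
    [[-0.02,0.03,0],[0,0,0]],
    [[-0.01,0.03,0],[0,0,0]],
    [[0,0.03,0],[0,0,0]],
    [[0,0.03,0],[0,0,0]],
    [[0,0.02,0],[0,0,0]],
    [[0,0,0],[0,0,0]],
    [[0,0,0],[0,0,0]],
    [[0,0,0],[0,0,0]]
  ]
}}

```text
time_s: 24.57
ee_pos: [363.6, 287.1, 213.3]
ee_rot: [-162.4, -0.1, -89.8]
force: [-0.6, 0.2, -0.0]
gripper_width: 82.6
```

```bash
python3 - <<'E'
from move import *
print(env.state()["ee_pos"],env.state()["force"])
a=env.grab_frame("side")[:,:,::-1];b=env.grab_frame("top")[:,:,::-1]
cv2.imwrite("pics/f_side.png",a);cv2.imwrite("pics/f_top.png",b)
A=cv2.resize(a[165:295,200:350],(800,693),interpolation=2)[:330*2][:400]
B=cv2.resize(b[190:250,180:375],(800,246),interpolation=2)
cv2.imwrite("pics/f.png",np.vstack([A[:350],B]))
E
```

```text
[363.564 287.123 213.335] [-0.646  0.198 -0.031]
```

View pics/f.png

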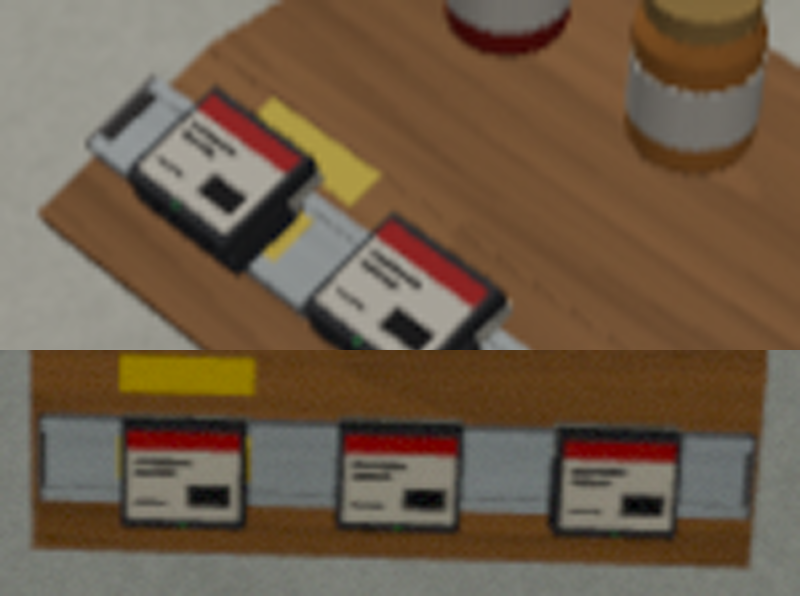

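The new display sits in line with its two neighbours. In the top view their centres are at x≈183, 399 and 615, evenly spaced, with yellow slip showing equally on both sides and red uppermost. The jars haven't moved. Handing in.

```bash
python3 - <<'E'
from workcell import env
print(env.state()["time_s"]); print(env.job_done())
E
```

```text
24.6667
the job is handed in; nothing more can be done
None
```

The display is clipped onto the rail over the yellow slip, red band up. I let go of it and handed the job in at 24.7 s; it reports no verdict.

**What I did:** I gripped the display by its side edges and brought it to the rail with its lower side held about 0.40 rad off. The first slide met the upper lip's underside at about 4 N, because the rail sat about 1.6 mm deeper than I had estimated. I went deeper, slid the hook in until it touched the channel wall, rocked the lower side down and released.

**Last checks:**
- **Click:** the wrist moment flipped and the foot's push vanished, as expected when it clicks. A small tug back then met firm resistance.
- **Tug force:** the tug reached about 22 N, more than I intended and closer to the 30 N limit than I wanted. That was the highest force I read, and I relaxed it at once. Readings only come at the end of each move, so a brief higher peak would not show.
- **Final pictures:** the display lines up with its two neighbours at equal spacing, with the slip showing evenly on both sides. The two jars in my close-up view had not moved. I judged squareness by eye and did not measure the final pose. The close-ups leave out the tin and the green jar, but the arm never went near them.

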